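# Restock four returned filters in their shelf trays

### The job

Four white spin-on filters have come back to the parts bench, each of a different size. Stand each one upright in the empty place of the cardboard tray that already holds a filter of its own size, setting it down rather than dropping it and knocking nothing over. Leave the spray can and the grease tin where they stand.

Things in the scene. Friction and masses are not known exactly. Their poses are not given: they have to be found in the camera images.
- filter_large: loose spin-on filter, a tall, wide white can 64 mm in diameter and 118 mm high, standing upright on its black gasket, closed domed end with wrench flutes up (dome and flutes in the top 13 mm; straight wall below). Round, so its yaw means nothing. Weighs 0.1 to 0.6 kg. Origin: centre of its underside; z up its axis. The same size as the filter in tray_large
- filter_squat: loose spin-on filter, a short, wide white can 64 mm in diameter and 68 mm high, standing upright on its black gasket, closed domed end with wrench flutes up (dome and flutes in the top 13 mm; straight wall below). Round, so its yaw means nothing. Weighs 0.1 to 0.6 kg. Origin: centre of its underside; z up its axis. The same size as the filter in tray_squat
- filter_slim: loose spin-on filter, a tall, slim white can 48 mm in diameter and 112 mm high, standing upright on its black gasket, closed domed end with wrench flutes up (dome and flutes in the top 13 mm; straight wall below). Round, so its yaw means nothing. Weighs 0.1 to 0.6 kg. Origin: centre of its underside; z up its axis. The same size as the filter in tray_slim
- filter_small: loose spin-on filter, a short, slim white can 48 mm in diameter and 62 mm high, standing upright on its black gasket, closed domed end with wrench flutes up (dome and flutes in the top 13 mm; straight wall below). Round, so its yaw means nothing. Weighs 0.1 to 0.6 kg. Origin: centre of its underside; z up its axis. The same size as the filter in tray_small
- tray_large: low open cardboard shelf tray fixed to the bench, 164 mm long (its x) by 86 mm wide (its y), walls 20 mm high and 3 mm thick, floor 3 mm thick. Two places in a row along x: in the one at the far side, centred at x = +37 mm, a tall, wide filter 64 mm in diameter and 118 mm high already stands (fixed, its top 121 mm above the bench); the one nearer the robot, centred at x = -37 mm, y = 0, is empty. Origin: centre of its underside; z up
- tray_squat: low open cardboard shelf tray fixed to the bench, 164 mm long (its x) by 86 mm wide (its y), walls 20 mm high and 3 mm thick, floor 3 mm thick. Two places in a row along x: in the one at the far side, centred at x = +37 mm, a short, wide filter 64 mm in diameter and 68 mm high already stands (fixed, its top 71 mm above the bench); the one nearer the robot, centred at x = -37 mm, y = 0, is empty. Origin: centre of its underside; z up
- tray_slim: low open cardboard shelf tray fixed to the bench, 132 mm long (its x) by 70 mm wide (its y), walls 20 mm high and 3 mm thick, floor 3 mm thick. Two places in a row along x: in the one at the far side, centred at x = +29 mm, a tall, slim filter 48 mm in diameter and 112 mm high already stands (fixed, its top 115 mm above the bench); the one nearer the robot, centred at x = -29 mm, y = 0, is empty. Origin: centre of its underside; z up
- tray_small: low open cardboard shelf tray fixed to the bench, 132 mm long (its x) by 70 mm wide (its y), walls 20 mm high and 3 mm thick, floor 3 mm thick. Two places in a row along x: in the one at the far side, centred at x = +29 mm, a short, slim filter 48 mm in diameter and 62 mm high already stands (fixed, its top 65 mm above the bench); the one nearer the robot, centred at x = -29 mm, y = 0, is empty. Origin: centre of its underside; z up
- spray_can: aerosol can, not a filter: aluminium with a grey band and a narrower black cap, 49 mm in diameter, 135 mm high, standing loose; must stay where it is. Origin: centre of its underside; z up
- grease_tin: round grease tin, not a filter: steel with a paper band and a flat black lid, 68 mm in diameter, 48 mm high, standing loose; must stay where it is. Origin: centre of its underside; z up
Mind the look-alikes: they are no part of the job. What is shaped like the filter_slim but blue or yellow is not meant.

How it is judged (in metres and radians):
At the end, for the whole second after the job is handed in: each of the four filters stands upright (within 0.08 rad) and still, released, on the floor of the tray of its own size, within 14 mm along and 12 mm across of the centre of the tray's empty place; the spray can and the grease tin stand upright within 30 mm of where they began (x of filter_large in the frame of tray_large between -0.051 and -0.023 m and y of filter_large in the frame of tray_large between -0.012 and 0.012 m and z of filter_large in the frame of tray_large below 0.007 m and angle between each of filter_large, filter_squat, filter_slim, filter_small's own z axis and vertical below 0.08 rad and linear speed of each of filter_large, filter_squat, filter_slim, filter_small below 0.02 m/s and angular speed of each of filter_large, filter_squat, filter_slim, filter_small below 0.1 rad/s and contact force between each of filter_large, filter_squat, filter_slim, filter_small and the fingers below 0.1 N and x of filter_squat in the frame of tray_squat between -0.051 and -0.023 m and y of filter_squat in the frame of tray_squat between -0.012 and 0.012 m and z of filter_squat in the frame of tray_squat below 0.007 m and x of filter_slim in the frame of tray_slim between -0.043 and -0.015 m and y of filter_slim in the frame of tray_slim between -0.012 and 0.012 m and z of filter_slim in the frame of tray_slim below 0.007 m and x of filter_small in the frame of tray_small between -0.043 and -0.015 m and y of filter_small in the frame of tray_small between -0.012 and 0.012 m and z of filter_small in the frame of tray_small below 0.007 m and distance of each of spray_can, grease_tin from where it was at the start of the episode below 0.03 m and angle between each of spray_can, grease_tin's own z axis and vertical below 0.1 rad); the robot touches nothing.
It fails at once if a filter dropped (falls free by more than about 40 mm) ((linear speed of filter_large above 0.9 m/s and contact force between filter_large and the fingers below 0.05 N) or (linear speed of filter_squat above 0.9 m/s and contact force between filter_squat and the fingers below 0.05 N) or (linear speed of filter_slim above 0.9 m/s and contact force between filter_slim and the fingers below 0.05 N) or (linear speed of filter_small above 0.9 m/s and contact force between filter_small and the fingers below 0.05 N)).
It fails at once if a filter knocked over (angle between any of filter_large, filter_squat, filter_slim, filter_small's own z axis and vertical above 0.9 rad).
It fails at once if the spray can shifted by more than 30 mm or knocked over (distance of spray_can from where it was at the start of the episode above 0.03 m or angle between spray_can's own z axis and vertical above 0.5 rad).
It fails at once if the grease tin shifted by more than 30 mm or knocked over (distance of grease_tin from where it was at the start of the episode above 0.03 m or angle between grease_tin's own z axis and vertical above 0.5 rad).
It also fails if it takes over 112 s, if anything falls off the work surface, if the arm or the gripper's body presses on something with over 40 N, if the wrist force passes 120 N, or if a joint passes its speed limit or range.

### The arm

A 6-joint arm with a two-finger parallel gripper is mounted at the origin on the work surface. World frame = base frame: x ahead of the robot, y to its left, z up, the work surface at z = 0. Lengths are in mm, angles in rad, forces in N, time in s.
With the tool pointing down it reaches from about 300 to 775 mm from the base axis. Payload 14.6 kg.
Tool frame: the origin (TCP) lies on the centre line of the jaws, within the pads' length; the fingertips stand 11 mm ahead of it and the grasp point (between the pads) lies 8 mm behind it; x points along the fingers, y is the direction in which the jaws open and shut, and the axes are right-handed (so a half turn about x gives the same grasp; the last joint's range is limited). The gripper opens to 94 mm and grips with 3 to 60 N. Pads are 16 mm wide; open, the fingers measure 119 mm over their backs; the gripper's body (75 mm by 177 mm) begins 78 mm behind the grasp point.
Start: joints at [1.065, 0.3, 1.521, -0, 1.321, -0.067], TCP at [233.666, 497.885, 216.446] pointing down, gripper open.
Joint ranges: [-3.03, 3.03], [-0.79, 2.21], [0.23, 2.52], [-1.04, 4.18], [0, 3.07], [-2.55, 2.55]. Speed limits (rad/s): [2.22, 2.22, 2.57, 3.14, 3.14, 3.14].

### API

Orientations are given as [roll, pitch, yaw] about the fixed x, y, z axes, in that order (R = Rz(yaw) Ry(pitch) Rx(roll)).
In Python, from cell import manip gives the robot as it stands.
- The arm moves only by the shell command python3 -m handwheel 'ROWS' [OPENING] [FORCE]. ROWS is JSON, a list of rows, each a list of 2 entries, a list of its own where there are three numbers: the shift along the tool's x, y, z in mm, then the turn about the tool's x in rad. In form: [[[x, y, z], spin], ...]. A call has exactly 10 rows; each row shifts and turns the commanded pose from where the row before left it, along the tool's axes as they then stand; what a row does not reach is not made up. A row lasts 1/8 s, in which the tool goes at most 62.5 mm and 10.7 degrees, less where a joint would pass 70% of its speed; a pose out of reach is approached as far as the arm can. A call with a gripper value outside its range is refused whole. OPENING is the closure in counts, from 0 (fully open) to 255 (shut), set as the call begins (- or left out, the last holds). The fingers move at their own pace and stop on an object; FORCE is the grip in N (left out, the last holds). Time passes only in rows, so rows that do not move let the fingers close, or fill a call up. It gives the time, the measured TCP pose, the force and the opening at its end, in the units of the state.
- manip.read_state(): the state, without advancing time (a new reading comes with each control period).
- manip.camera(name): name is "side" or "top" or "wrist"; returns a dict with "pixels" (420x560x3 uint8, red, green, blue), "z_map" (420x560 float32, mm along the optical axis (not along the pixel's ray), 0 where there is no reading), "mtx" (3x3 intrinsics, pixels), "k1" (the pictures are not rectified: a ray, as slopes to the right and down, at radius r is drawn at 1 + k1 r^2 times it, then the intrinsics apply), "xyz" and "orientation" of the camera in the world. Camera axes: x right, y up, looking along -z (the intrinsics and any distortion apply to the point x, -y, -z); pixel columns grow to the right and rows downward; lengths in mm; the calibration is good to about 2 mm. A picture is of the moment at which its call begins.
- manip.sign_off(): hands the job in, once; it reports no verdict.
Trained networks look in the newest picture that a camera, given by its name, has taken for a name from the list of things; names that differ only in an ending like _2 or _b are one class to them, and where a whole thing is asked for, a point or a joint stands for the part that bears it (a point fixed in the world has none). Each returns a list of dicts, best first, with "confidence" (0 to 1); they miss things now and then, are a little off and sometimes report something else, mostly with a low value. They report only what shows in the picture. A call takes as long as a camera call. They do not tell look-alikes from the thing itself.
- manip.cut_out(target, camera): "region" (420x560 bool, what is visible of it) and "centre" ([column, row] in pixels, amid what is visible of it).
The state is a dict: "clock": time; "joints": joint angles; "qd": joint speeds; "effort": joint torques, N m; "eef_pos": TCP position; "eef_rot": TCP orientation; "wrist_force": force on the tool from outside, world axes, zero at the start; "moment": the same for the moment, N m; "finger_gap": finger opening in mm.
Only numpy, scipy, OpenCV 4.12 (cv2) and the standard library are available. Lean on these libraries where they do the work, as an engineer would, in place of code of your own. Each camera call takes 0.05 s, during which the arm holds its last target. There are 200 camera calls.

## Working session

There is one attempt and no reset: what is moved stays moved. The work goes in short steps, Python scripts to look and compute and a shell command to move; the robot and the scene stay as the last step left them, time stands still between calls to the robot, and variables do not carry over. Pictures are saved under pics/ and viewed, about 12 in all and at most 16, crops included, and the job is handed in when it is done.

```bash
ls; mkdir -p pics
cat > h.py <<'E'
import numpy as np, cv2
from cell import manip
from scipy.spatial.transform import Rotation as R
def cloud(c):
    K=np.array(c["mtx"]);h,w=c["z_map"].shape
    u,v=np.meshgrid(np.arange(w),np.arange(h))
    xd=(u-K[0,2])/K[0,0];yd=(v-K[1,2])/K[1,1]
    x,y=xd.copy(),yd.copy()
    for _ in range(8):
        s=1+c["k1"]*(x*x+y*y);x,y=xd/s,yd/s
    z=c["z_map"]
    P=np.stack([x*z,-y*z,-z],-1)
    o=np.array(c["orientation"])
    M=o if o.shape==(3,3) else R.from_euler('xyz',o).as_matrix()
    W=P@M.T+np.array(c["xyz"]);W[z<=0]=np.nan
    return W
def save(c,n):cv2.imwrite("pics/"+n,c["pixels"][...,::-1])
E
python3 - <<'E'
from h import *
print(manip.read_state())
for n in("top","side"):
    c=manip.camera(n);save(c,n+"1.png");print(n,c["xyz"],c["orientation"],c["k1"],c["mtx"])
    W=cloud(c);np.save(n+".npy",W)
    for t in["filter_large","filter_squat","filter_slim","filter_small","tray_large","tray_squat","tray_slim","tray_small","spray_can","grease_tin"]:
        for d in manip.cut_out(t,n):
            r=W[d["region"]];r=r[~np.isnan(r[:,0])]
            if len(r):
                zt=np.percentile(r[:,2],95);q=r[r[:,2]>zt-15]
                print(n,t,round(d["confidence"],2),np.round(d["centre"]),"ztop",round(zt),"mid",((np.percentile(q,1,0)+np.percentile(q,99,0))/2).round()[:2],"size",np.ptp(q,0).round()[:2],len(r))
E
```

```text
pics
{'clock': 0.0, 'joints': array([ 1.06538960e+00,  3.00455708e-01,  1.52157963e+00, -1.14493885e-07,
        1.32070465e+00, -6.65955566e-02]), 'qd': array([ 0.00045353,  0.00076572,  0.00025564,  0.0006357 , -0.00170092,
        0.0003512 ]), 'effort': array([-1.67504575e-03, -5.31813347e+01, -3.52729475e+01,  7.07414676e-02,
        2.44690699e-02, -7.86356213e-05]), 'eef_pos': array([233.55364734, 497.67125803, 215.89538187]), 'eef_rot': array([-1.63729523,  1.56964899, -2.07610637]), 'wrist_force': array([-0.47065653,  0.50000064, -0.00259672]), 'moment': array([-0.02442219, -0.03823934, -0.00959417]), 'finger_gap': 94.04710032204268}
top [ 321.11682689   -6.07467957 1032.38533195] [ 1.55996777e-01 -2.76844770e-04 -1.58314633e+00] -0.13781056601185346 [[460.72282887   0.         273.69101858]
 [  0.         460.72282887 215.80032314]
 [  0.           0.           1.        ]]
top filter_large 0.82 [238. 241.] ztop 120 mid [418.  64.] size [61. 59.] 813
top filter_squat 0.68 [365. 241.] ztop 71 mid [ 424. -203.] size [61. 59.] 772
top filter_squat 0.66 [228. 145.] ztop 66 mid 
[... 1741 characters left out ...]
 filter_slim 0.61 [198. 172.] ztop 113 mid [307. 228.] size [46. 45.] 715
side filter_small 0.63 [283. 239.] ztop 64 mid [477. -83.] size [44. 40.] 568
side tray_large 0.71 [366. 237.] ztop 121 mid [ 680. -112.] size [58. 56.] 3018
side tray_squat 0.72 [387. 313.] ztop 72 mid [ 662. -341.] size [59. 61.] 3771
side tray_slim 0.9 [315. 149.] ztop 113 mid [669. 326.] size [38. 41.] 1052
side tray_small 0.69 [338. 199.] ztop 65 mid [676.  83.] size [46. 43.] 1236
side spray_can 0.84 [299. 302.] ztop 136 mid [ 457. -327.] size [39. 40.] 1620
side grease_tin 0.76 [240. 157.] ztop 50 mid [423. 217.] size [ 60. 272.] 313
side grease_tin 0.55 [367. 238.] ztop 121 mid [ 679. -112.] size [56. 56.] 2819
```

View pics/top1.png

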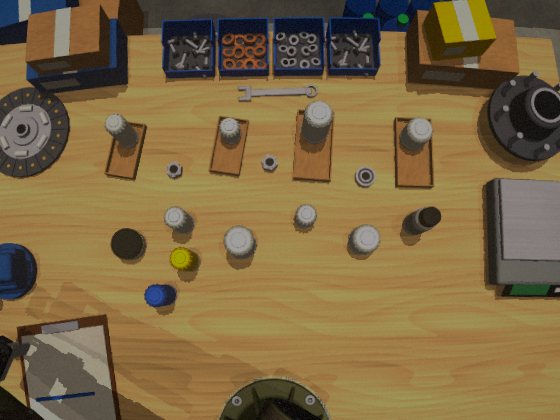

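Run:
```python
from h import *
W=np.load("top.npy")
im=cv2.imread("pics/top1.png")
# tray wall tops: z 14..26 -> min-area rect
zm=((W[...,2]>12)&(W[...,2]<28)&(W[...,0]>480)).astype(np.uint8)
for n,x,y in[("large",681,-105),("squat",664,-336),("slim",671,331),("small",675,89)]:
    d=np.hypot(W[...,0]-x+30,W[...,1]-y)<115
    p=W[(zm>0)&d][:,:2].astype(np.float32)
    print(n,len(p),cv2.minAreaRect(p))
cv2.imwrite("pics/crop1.png",cv2.resize(im[180:340,110:330],None,fx=3.6,fy=3.6,interpolation=cv2.INTER_CUBIC))
```

```text
large 454 ((650.2630615234375, -71.64178466796875), (148.08876037597656, 165.9507293701172), 84.71143341064453)
squat 478 ((629.8820190429688, -306.97821044921875), (146.3674774169922, 166.55075073242188), 87.41015625)
slim 410 ((636.2978515625, 296.0836181640625), (155.48753356933594, 132.8328399658203), 78.93153381347656)
small 516 ((641.63037109375, 53.52206802368164), (153.3087921142578, 133.21693420410156), 79.9058837890625)
```

The overview shows four white filters: slim (176,217), large (239,240), small (306,215) and squat (365,240). The look-alikes are yellow (182,260) and blue (158,295), shaped like slim. The trays' own fixed filters are at (117,125), (229,127), (319,115) and (419,133). The grease tin is at (127,243) and the spray can at (428,217).

View pics/crop1.png

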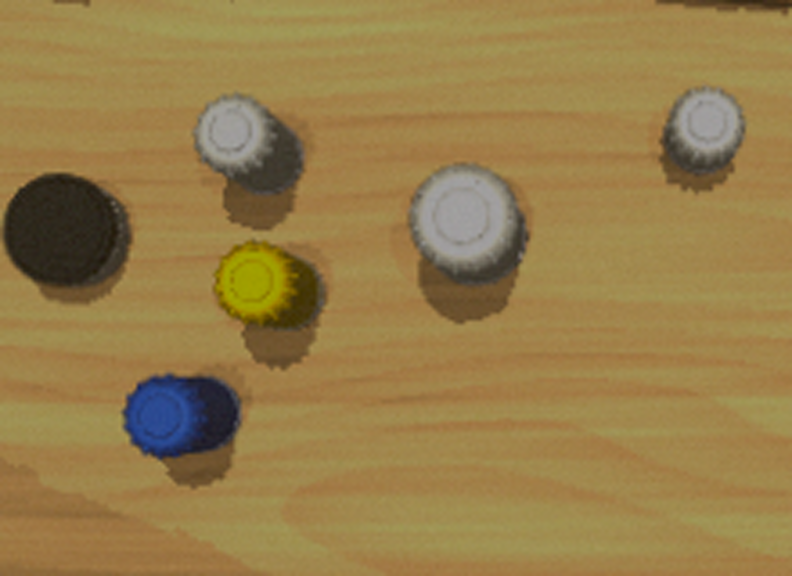

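```bash
cat >> h.py <<'E'
def go(x,y,z,psi):
    """psi: world angle of jaw (tool y) direction, mod pi. prints spin, then tool shift after the spin"""
    s=manip.read_state();M=R.from_euler('xyz',s["eef_rot"]).as_matrix()
    a=np.arctan2(M[1,1],M[0,1]);d=(psi-a+np.pi/2)%np.pi-np.pi/2
    # tool x down: turning +about tool x turns jaws by -angle in the world
    M2=M@R.from_euler('x',-d).as_matrix()
    print("t",s["clock"],"tcp",s["eef_pos"].round(1),"jaw",round(a,3),"spin",round(-d,3),"shift after spin",(M2.T@(np.array([x,y,z])-s["eef_pos"])).round(1),"toolx",M[:,0].round(3),"j6",s["joints"][5].round(2),"gap",s["finger_gap"].round(1))
E
python3 - <<'E'
from h import *
W=np.load("top.npy")
for n,x,y,o,L,B in[("large",681,-105,37,164,86),("squat",664,-336,37,164,86),("slim",671,331,29,132,70),("small",675,89,29,132,70)]:
    z=W[...,2];m=(z>15)&(z<25)&(np.hypot(W[...,0]-x,W[...,1]-y)<140)
    p=W[m][:,:2]
    # fit pose: distance of wall points to rectangle outline (wall centre), robust
    from scipy.optimize import least_squares
    best=None
    def res(q,full=False):
        c,s=np.cos(q[2]),np.sin(q[2]);d=p-q[:2];u=np.abs(c*d[:,0]+s*d[:,1])-(L/2-1.5);v=np.abs(-s*d[:,0]+c*d[:,1])-(B/2-1.5)
        r=np.where((u>0)|(v>0),np.hypot(np.maximum(u,0),np.maximum(v,0)),-np.maximum(u,v))
        return r
    for a in np.linspace(-.4,.4,9):
        f=least_squares(res,[x-o*np.cos(a),y-o*np.sin(a),a],loss='cauchy',f_scale=2)
        if best is None or f.cost<best.cost:best=f
    q=best.x;u=np.array([np.cos(q[2]),np.sin(q[2])])
    print(n,q.round(3),"inl",(res(q)<4).mean().round(2),len(p),"far",(q[:2]+o*u).round(),"empty",(q[:2]-o*u).round(1),"med|z|",np.median(p[:,0]).round())
go(478,-78,250,np.pi/2)
E
```

```text
large [ 6.47100e+02 -1.01952e+02 -9.30000e-02] inl 0.6 455 far [ 684. -105.] empty [610.3 -98.5] med|z| 613.0
squat [ 6.28187e+02 -3.35856e+02 -3.80000e-02] inl 0.85 378 far [ 665. -337.] empty [ 591.2 -334.4] med|z| 619.0
slim [ 6.44070e+02  3.37182e+02 -1.68000e-01] inl 0.65 399 far [673. 332.] empty [615.5 342. ] med|z| 613.0
small [ 6.48333e+02  9.35520e+01 -1.75000e-01] inl 0.56 459 far [677.  88.] empty [619.8  98.6] med|z| 615.0Traceback (most recent call last):
  File "<stdin>", line 18, in <module>
  File "h.py", line 24, in go
    print("t",s["clock"],"tcp",s["eef_pos"].round(1),"jaw",round(a,3),"spin",round(-d,3),"shift after spin",(M2.T@(np.array([x,y,z])-s["eef_pos"])).round(1),"toolx",M[:,0].round(3),"j6",s["joints"][5].round(2),"gap",s["finger_gap"].round(1))
                                                                                                                                                                                                                        ^^^^^^^^^^^^^^^^^^^^^
AttributeError: 'float' object has no attribute 'round'
```

The close crop confirms the white slim filter at crop (232,130), with yellow and blue separate from it. I'm starting with slim.

```bash
sed -i 's/s\["finger_gap"\].round(1)/round(s["finger_gap"],1)/' h.py; python3 -c "
from h import *
go(467,195,216,1.403)"
```

```text
t 1.1 tcp [233.7 497.9 216.5] jaw 1.132 spin -0.271 shift after spin [   0.5 -259.7  280.6] toolx [ 0.  0. -1.] j6 -0.07 gap 93.8
```

```bash
python3 -m handwheel '[[[0,0,0],-0.135],[[0,0,0],-0.136],[[0,-32,35],0],[[0,-32,35],0],[[0,-32,35],0],[[0,-32,35],0],[[0,-32,35],0],[[0,-32,35],0],[[0,-33,35],0],[[0,-34,35],0]]' 0 30
cat > w.py <<'E'
from h import *
import sys
def look(name,t,x,y,z0,r,z1=None,view=False):
    c=manip.camera("wrist");save(c,name);W=cloud(c)
    m=(W[...,2]>z0)&(W[...,2]<(z1 or 300))&(np.hypot(W[...,0]-x,W[...,1]-y)<r+15)
    p=W[m][:,:2]
    if len(p)>20:
        (cx,cy),rr=cv2.minEnclosingCircle(p.astype(np.float32)); print("n",len(p),"circle",round(cx,1),round(cy,1),"r",round(rr,1),"pctmid",((np.percentile(p,1,0)+np.percentile(p,99,0))/2).round(1),"z",np.percentile(W[m][:,2],[5,50,99]).round())
    for d in manip.cut_out(t,"wrist"):
        q=W[d["region"]];q=q[~np.isnan(q[:,0])]
        print(t,round(d["confidence"],2),np.round(d["centre"]),np.nanmedian(q,0).round() if len(q) else None)
    return c,W
E
python3 - <<'E'
from w import *
look("w1.png","filter_slim",467,195,90,24)
go(467,195,75,1.403)
E
```

```text
clock: 2.35
eef_pos: [467.3, 194.4, 216.6]
eef_rot: [0.554, 1.57, 0.386]
wrist_force: [-0.5, -0.1, 0.5]
finger_gap: 94.1
n 1736 circle 465.9 197.8 r 23.9 pctmid [464.6 197.7] z [101. 109. 112.]
filter_slim 0.93 [287. 207.] [459. 198. 108.]
filter_slim 0.89 [257. 127.] [382. 185. 109.]
filter_slim 0.73 [299.  31.] [315. 232. 109.]
t 2.45 tcp [468.3 192.8 216.4] jaw 1.399 spin -0.004 shift after spin [141.4   2.   -1.7] toolx [ 0. -0. -1.] j6 -1.08 gap 94.5
```

View pics/w1.png

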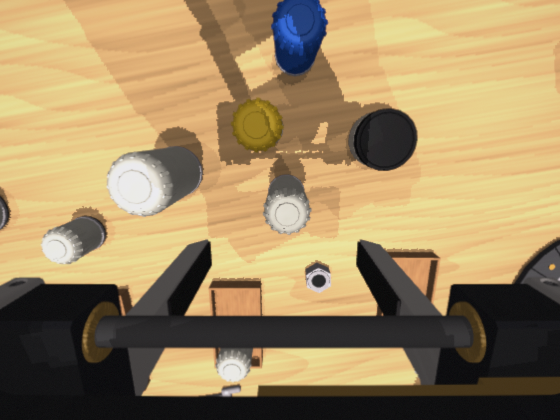

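The wrist view shows the white slim at (287,210), centred between the fingers. Yellow is at (257,125) and the tin at (385,140), both clear. Next I descend.

```bash
python3 -m handwheel '[[[0,3,-2],0],[[24,0,0],0],[[24,0,0],0],[[24,0,0],0],[[24,0,0],0],[[24,0,0],0],[[21,0,0],0],[[0,0,0],0],[[0,0,0],0],[[0,0,0],0]]' 0 30; python3 -m handwheel '[[[0,0,0],0],[[0,0,0],0],[[0,0,0],0],[[0,0,0],0],[[0,0,0],0],[[0,0,0],0],[[0,0,0],0],[[0,0,0],0],[[0,0,0],0],[[0,0,0],0]]' 255 30; python3 -c "
from h import *
go(615.5,342,150,1.403)"
```

```text
clock: 3.7
eef_pos: [465.3, 199.5, 76.4]
eef_rot: [0.5, 1.569, 0.333]
wrist_force: [0.5, 0.3, 0.5]
finger_gap: 94.2
clock: 4.95
eef_pos: [465.0, 199.0, 75.4]
eef_rot: [-2.497, 1.571, -2.665]
wrist_force: [0.4, -0.4, -1.6]
finger_gap: 45.7
t 4.95 tcp [465.  199.   75.4] jaw 1.403 spin -0.0 shift after spin [-74.6 166.1 124.5] toolx [-0. -0. -1.] j6 -1.07 gap 45.7
```

```bash
python3 -m handwheel '[[[-25,0,0],0],[[-25,0,0],0],[[-25,10,8],0],[[0,26,20],0],[[0,26,20],0],[[0,26,20],0],[[0,26,20],0],[[0,26,20],0],[[0,26,16],0],[[0,0,0],0]]' 255 30
cat > t.py <<'E'
from h import *
from scipy.optimize import least_squares
def tray(W,x,y,a0,L,B,o):
    z=W[...,2];c0,s0=np.cos(a0),np.sin(a0);dx,dy=W[...,0]-x,W[...,1]-y
    m=(z>14)&(z<26)&(abs(c0*dx+s0*dy)<L/2+15)&(abs(-s0*dx+c0*dy)<B/2+12);p=W[m][:,:2]
    def res(q):
        c,s=np.cos(q[2]),np.sin(q[2]);d=p-q[:2];u=np.abs(c*d[:,0]+s*d[:,1])-(L/2-1.5);v=np.abs(-s*d[:,0]+c*d[:,1])-(B/2-1.5)
        return np.where((u>0)|(v>0),np.hypot(np.maximum(u,0),np.maximum(v,0)),-np.maximum(u,v))
    q=least_squares(res,[x,y,a0],loss='cauchy',f_scale=2).x;u=np.array([np.cos(q[2]),np.sin(q[2])])
    print("tray",len(p),q.round(3),"inl",(res(q)<3).mean().round(2),"empty",(q[:2]-o*u).round(1),"jaw",(q[2]+np.pi/2).round(3))
E
python3 - <<'E'
from t import *
for n in("wrist","top"):
    c=manip.camera(n);save(c,n+"2.png");tray(cloud(c),644,337,-.168,132,70,29)
W=np.load("top.npy")
for a in[(647,-102,-.093,164,86,37),(628,-336,-.038,164,86,37),(644,337,-.168,132,70,29),(648,93.5,-.175,132,70,29)]:tray(W,*a)
go(615.5,342,78.5,1.403)
E
```

```text
clock: 6.2
eef_pos: [615.2, 343.0, 149.1]
eef_rot: [-2.657, 1.57, -2.824]
wrist_force: [-1.0, 0.5, -2.1]
finger_gap: 45.8
tray 638 [ 6.42603e+02  3.38901e+02 -1.79000e-01] inl 1.0 empty [614.1 344.1] jaw 1.392
tray 207 [ 6.44036e+02  3.37627e+02 -1.69000e-01] inl 0.82 empty [615.5 342.5] jaw 1.401
tray 319 [ 6.47061e+02 -1.02030e+02 -9.10000e-02] inl 0.88 empty [610.2 -98.7] jaw 1.48
tray 401 [ 6.28058e+02 -3.35749e+02 -3.90000e-02] inl 0.85 empty [ 591.1 -334.3] jaw 1.532
tray 332 [ 6.43972e+02  3.37149e+02 -1.68000e-01] inl 0.82 empty [615.4 342. ] jaw 1.402
tray 309 [ 6.48193e+02  9.36720e+01 -1.75000e-01] inl 0.89 empty [619.6  98.7] jaw 1.396
t 6.3 tcp [614.6 341.7 149.7] jaw 1.403 spin 0.0 shift after spin [71.2  0.5  0.9] toolx [-0.001 -0.001 -1.   ] j6 -0.95 gap 45.5
```

View pics/wrist2.png

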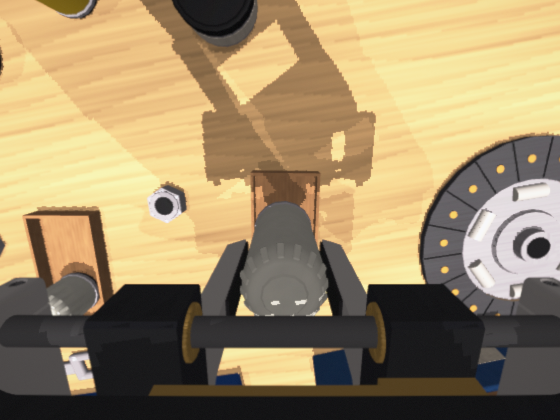

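The slim hangs upright, centred over the tray's empty place (walls at columns 250–320). I lower and release.

```bash
python3 -m handwheel '[[[15,0,0],0],[[20,0,0],0],[[15,0,0],0],[[8,0,0],0],[[5,0,0],0],[[3,0,0],0],[[3,0,0],0],[[2,0,0],0],[[0,0,0],0],[[0,0,0],0]]' 255 30; python3 -m handwheel '[[[0,0,0],0],[[0,0,0],0],[[0,0,0],0],[[0,0,0],0],[[0,0,0],0],[[0,0,0],0],[[-15,0,0],0],[[-25,0,0],0],[[-30,0,0],0],[[-30,0,0],0]]' 0 30; python3 -c "
from h import *
go(418,62,210,1.478)"
```

```text
clock: 7.55
eef_pos: [615.1, 342.0, 79.6]
eef_rot: [0.599, 1.57, 0.432]
wrist_force: [1.0, -0.2, -2.1]
finger_gap: 45.6
clock: 8.8
eef_pos: [615.0, 342.0, 181.7]
eef_rot: [0.598, 1.57, 0.431]
wrist_force: [0.3, -0.1, -0.2]
finger_gap: 93.7
t 8.8 tcp [615.  342.  181.7] jaw 1.403 spin -0.075 shift after spin [ -28.6 -297.1 -170.2] toolx [ 0.001  0.    -1.   ] j6 -0.95 gap 93.7
```

```bash
python3 -m handwheel '[[[-28,0,0],-0.075],[[0,-37,-21],0],[[0,-37,-21],0],[[0,-37,-21],0],[[0,-37,-21],0],[[0,-37,-21],0],[[0,-37,-21],0],[[0,-37,-22],0],[[0,-38,-22],0],[[0,0,0],0]]' 0 30
python3 - <<'E'
from w import *
c,W=look("w3.png","filter_large",418,62,95,32)
from t import tray
go(418,62,75,1.478)
c=manip.camera("top");W=cloud(c)
for t in("filter_slim",):
    for d in manip.cut_out(t,"top"):
        q=W[d["region"]];q=q[~np.isnan(q[:,0])];q=q[q[:,2]>np.percentile(q[:,2],95)-15];print(((np.percentile(q,1,0)+np.percentile(q,99,0))/2).round())
E
```

```text
clock: 10.05
eef_pos: [417.5, 60.7, 208.8]
eef_rot: [0.09, 1.569, -0.006]
wrist_force: [0.6, -0.3, 0.2]
finger_gap: 93.7
n 4631 circle 417.4 72.0 r 37.4 pctmid [413.5  73.4] z [107. 116. 294.]
t 10.15 tcp [418.7  62.1 208.5] jaw 1.477 spin -0.001 shift after spin [133.5  -0.3  -0.9] toolx [ 0.002  0.    -1.   ] j6 -1.42 gap 93.9
[309. 231. 109.]
[616. 339. 111.]
[360.  89. 485.]
```

Run:
```python
from w import *
look("w4.png","filter_large",418,63,95,32,125)
```

```text
n 3338 circle 415.9 65.4 r 31.0 pctmid [413.6  65.6] z [106. 115. 118.]
filter_large 0.6 [288. 209.] [408.  66. 115.]
```

View pics/w4.png

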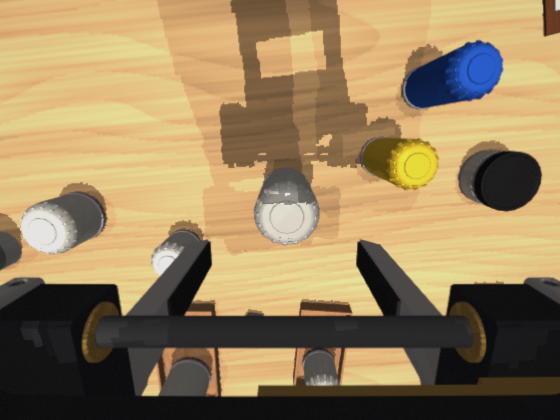

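Large sits between the fingers at (287,210), with small to the left at (175,255), clear of the fingers. Next I grasp it.

```bash
python3 -m handwheel '[[[0,3,-1],0],[[24,0,0],0],[[24,0,0],0],[[24,0,0],0],[[24,0,0],0],[[22,0,0],0],[[16,0,0],0],[[0,0,0],0],[[0,0,0],0],[[0,0,0],0]]' 0 30; python3 -m handwheel '[[[0,0,0],0],[[0,0,0],0],[[0,0,0],0],[[0,0,0],0],[[0,0,0],0],[[0,0,0],0],[[0,0,0],0],[[-20,0,0],0],[[-30,0,0],0],[[-25,0,0],0]]' 255 35; python3 -c "
from h import *
go(610,-98.5,150,1.48)"
```

```text
clock: 11.6
eef_pos: [417.8, 65.2, 74.1]
eef_rot: [0.153, 1.57, 0.061]
wrist_force: [0.4, 0.1, -0.8]
finger_gap: 94.1
clock: 12.85
eef_pos: [417.1, 65.1, 149.0]
eef_rot: [-2.937, 1.57, -3.03]
wrist_force: [0.2, 0.3, -4.4]
finger_gap: 61.8
t 12.85 tcp [417.1  65.1 149. ] jaw 1.478 spin -0.002 shift after spin [  -1.1 -145.4  206.9] toolx [-0.001 -0.    -1.   ] j6 -1.41 gap 61.8
```

```bash
python3 -m handwheel '[[[0,-18,26],0],[[0,-18,26],0],[[0,-18,26],0],[[0,-18,26],0],[[0,-18,26],0],[[0,-18,26],0],[[0,-19,26],0],[[0,-18,25],0],[[0,0,0],0],[[0,0,0],0]]' 255 35
python3 - <<'E'
from t import *
c=manip.camera("wrist");save(c,"w5.png");tray(cloud(c),647,-102,-.091,164,86,37)
go(610,-98.5,77.5,1.48)
E
```

```text
clock: 14.1
eef_pos: [609.5, -98.1, 147.7]
eef_rot: [2.969, 1.569, 2.876]
wrist_force: [0.4, 0.5, -3.2]
finger_gap: 61.9
tray 719 [ 6.44689e+02 -1.00729e+02 -9.10000e-02] inl 1.0 empty [607.8 -97.4] jaw 1.479
t 14.15 tcp [609.6 -97.9 148. ] jaw 1.478 spin -0.002 shift after spin [70.5 -0.5  0.6] toolx [-0.001  0.    -1.   ] j6 -1.7 gap 61.3
```

```bash
python3 -m handwheel '[[[15,0,-1],0],[[20,0,0],0],[[15,0,0],0],[[8,0,0],0],[[5,0,0],0],[[3,0,0],0],[[3,0,0],0],[[2,0,0],0],[[0,0,0],0],[[0,0,0],0]]' 255 35; python3 -m handwheel '[[[0,0,0],0],[[0,0,0],0],[[0,0,0],0],[[0,0,0],0],[[0,0,0],0],[[0,0,0],0],[[-15,0,0],0],[[-25,0,0],0],[[-30,0,0],0],[[-30,0,0],0]]' 0 30; python3 -c "
from h import *
go(477,-79,180,1.396)"
```

```text
clock: 15.4
eef_pos: [609.2, -98.4, 77.6]
eef_rot: [-0.146, 1.571, -0.239]
wrist_force: [-0.2, -1.0, -3.2]
finger_gap: 61.5
clock: 16.65
eef_pos: [609.2, -98.4, 179.6]
eef_rot: [-0.128, 1.57, -0.221]
wrist_force: [-0.1, 0.7, -0.0]
finger_gap: 93.9
t 16.65 tcp [609.2 -98.4 179.6] jaw 1.478 spin 0.082 shift after spin [  -0.5   -3.9 -133.6] toolx [ 0.001 -0.    -1.   ] j6 -1.7 gap 93.9
```

Next is small.

```bash
python3 -m handwheel '[[[0,0,0],0.082],[[0,-1,-27],0],[[0,-1,-27],0],[[0,-1,-27],0],[[0,-1,-27],0],[[0,0,-26],0],[[0,0,0],0],[[0,0,0],0],[[0,0,0],0],[[0,0,0],0]]' 0 30
python3 - <<'E'
from w import *
look("w6.png","filter_small",477,-79,45,24,75)
go(477,-79,35,1.396)
E
```

```text
clock: 17.9
eef_pos: [476.8, -79.0, 177.3]
eef_rot: [3.088, 1.57, 2.913]
wrist_force: [-0.3, 0.6, 0.9]
finger_gap: 93.9
n 1606 circle 475.7 -76.1 r 24.0 pctmid [475.  -75.9] z [51. 59. 62.]
t 18.0 tcp [476.7 -79.  177.3] jaw 1.396 spin 0.0 shift after spin [142.3   0.    0.4] toolx [-0.  0. -1.] j6 -1.64 gap 93.7
```

```bash
python3 -m handwheel '[[[0,2,-1],0],[[24,0,0],0],[[24,0,0],0],[[24,0,0],0],[[24,0,0],0],[[26,0,0],0],[[19,0,0],0],[[0,0,0],0],[[0,0,0],0],[[0,0,0],0]]' 0 30; python3 -m handwheel '[[[0,0,0],0],[[0,0,0],0],[[0,0,0],0],[[0,0,0],0],[[0,0,0],0],[[0,0,0],0],[[0,0,0],0],[[-20,0,0],0],[[-30,0,0],0],[[-25,0,0],0]]' 255 30; python3 -c "
from h import *
go(619,99,110,1.396)"
```

```text
clock: 19.25
eef_pos: [476.3, -76.9, 37.3]
eef_rot: [-0.088, 1.569, -0.263]
wrist_force: [0.4, 0.8, -0.5]
finger_gap: 94.2
clock: 20.5
eef_pos: [475.7, -76.8, 112.3]
eef_rot: [-2.764, 1.571, -2.938]
wrist_force: [0.5, -0.2, -1.6]
finger_gap: 45.3
t 20.5 tcp [475.7 -76.8 112.3] jaw 1.396 spin -0.0 shift after spin [  2.2 198.1 110.5] toolx [-0. -0. -1.] j6 -1.63 gap 45.3
```

```bash
python3 -m handwheel '[[[0,25,14],0],[[0,25,14],0],[[0,25,14],0],[[0,25,14],0],[[0,25,14],0],[[0,25,14],0],[[0,24,13],0],[[0,24,13],0],[[0,0,0],0],[[0,0,0],0]]' 255 30
python3 - <<'E'
from t import *
c=manip.camera("wrist");save(c,"w7.png");tray(cloud(c),648,93.5,-.175,132,70,29)
go(619,99,40,1.396)
E
```

```text
clock: 21.75
eef_pos: [618.1, 98.5, 111.0]
eef_rot: [-2.714, 1.57, -2.889]
wrist_force: [-1.0, -0.0, -2.0]
finger_gap: 45.4
tray 969 [ 6.4636e+02  9.5435e+01 -1.6800e-01] inl 1.0 empty [617.8 100.3] jaw 1.402
t 21.8 tcp [618.2  98.4 111.2] jaw 1.396 spin -0.0 shift after spin [71.2  0.8  0.8] toolx [-0.001 -0.    -1.   ] j6 -1.3 gap 45.1
```

```bash
python3 -m handwheel '[[[15,1,0],0],[[20,0,0],0],[[15,0,0],0],[[8,0,0],0],[[5,0,0],0],[[3,0,0],0],[[3,0,0],0],[[2,0,0],0],[[0,0,0],0],[[0,0,0],0]]' 255 30; python3 -m handwheel '[[[0,0,0],0],[[0,0,0],0],[[0,0,0],0],[[0,0,0],0],[[0,0,0],0],[[0,0,0],0],[[-20,0,0],0],[[-35,0,0],0],[[-45,0,0],0],[[-45,0,0],0]]' 0 30; python3 -c "
from h import *
go(423,-205,185,1.32)"
```

```text
clock: 23.05
eef_pos: [618.9, 100.0, 40.6]
eef_rot: [0.14, 1.571, -0.034]
wrist_force: [0.1, -0.0, -2.0]
finger_gap: 45.8
clock: 24.3
eef_pos: [618.7, 100.0, 188.5]
eef_rot: [0.255, 1.57, 0.08]
wrist_force: [0.5, -1.0, 0.3]
finger_gap: 94.0
t 24.3 tcp [618.7 100.  188.5] jaw 1.396 spin 0.076 shift after spin [   3.2 -344.  -113.9] toolx [ 0.001  0.    -1.   ] j6 -1.29 gap 94.0
```

```bash
python3 -m handwheel '[[[0,0,0],0.076],[[0,-43,-14],0],[[0,-43,-14],0],[[0,-43,-14],0],[[0,-43,-14],0],[[0,-43,-14],0],[[0,-43,-14],0],[[0,-43,-15],0],[[0,-43,-15],0],[[0,0,0],0]]' 0 30
python3 - <<'E'
from w import *
look("w8.png","filter_squat",423,-205,50,32,80)
go(423,-205,41,1.32)
E
```

```text
clock: 25.55
eef_pos: [422.0, -206.7, 186.9]
eef_rot: [-0.386, 1.569, -0.64]
wrist_force: [-0.3, 0.4, 0.2]
finger_gap: 94.1
n 2735 circle 421.6 -203.3 r 30.9 pctmid [ 419.9 -203. ] z [57. 65. 68.]
filter_squat 0.71 [288. 203.] [ 416. -202.   65.]
t 25.65 tcp [ 423.2 -204.9  186.5] jaw 1.319 spin -0.001 shift after spin [ 1.455e+02 -1.000e-01 -4.000e-01] toolx [ 0.001 -0.001 -1.   ] j6 -1.85 gap 94.1
```

View pics/w8.png

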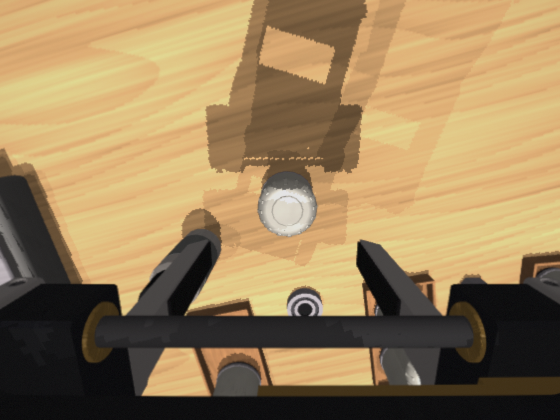

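Squat is at (288,208), between the fingers; the spray can lies beyond the left finger, with about 10 mm to spare for the gripper body.

```bash
python3 -m handwheel '[[[0,2,-1],0],[[24,0,0],0],[[24,0,0],0],[[24,0,0],0],[[24,0,0],0],[[26,0,0],0],[[21,0,0],0],[[0,0,0],0],[[0,0,0],0],[[0,0,0],0]]' 0 30; python3 -m handwheel '[[[0,0,0],0],[[0,0,0],0],[[0,0,0],0],[[0,0,0],0],[[0,0,0],0],[[0,0,0],0],[[0,0,0],0],[[-25,0,0],0],[[-30,0,0],0],[[-30,0,0],0]]' 255 35; python3 -c "
from h import *
go(591,-334,129,1.532)"
```

```text
clock: 26.9
eef_pos: [423.1, -202.8, 43.4]
eef_rot: [-0.276, 1.569, -0.527]
wrist_force: [-0.9, -0.3, 0.8]
finger_gap: 93.7
clock: 28.15
eef_pos: [422.2, -202.6, 128.0]
eef_rot: [2.786, 1.57, 2.535]
wrist_force: [0.3, -0.6, -1.6]
finger_gap: 61.6
t 28.15 tcp [ 422.2 -202.6  128. ] jaw 1.32 spin -0.212 shift after spin [  -1.2 -124.8  173.7] toolx [-0.001  0.001 -1.   ] j6 -1.85 gap 61.6
```

```bash
python3 -m handwheel '[[[0,0,0],-0.106],[[0,0,0],-0.106],[[0,0,43],0],[[0,0,44],0],[[0,0,44],0],[[0,0,43],0],[[0,-42,0],0],[[0,-42,0],0],[[0,-41,0],0],[[0,0,0],0]]' 255 35
python3 - <<'E'
from t import *
c=manip.camera("wrist");save(c,"w9.png");tray(cloud(c),628,-336,-.039,164,86,37)
go(591,-334,46,1.532)
E
```

```text
clock: 29.4
eef_pos: [590.6, -336.8, 126.3]
eef_rot: [2.782, 1.569, 2.74]
wrist_force: [-0.1, 0.7, -1.7]
finger_gap: 61.2
tray 893 [ 6.26496e+02 -3.34893e+02 -4.20000e-02] inl 1.0 empty [ 589.5 -333.3] jaw 1.529
t 29.45 tcp [ 590.9 -335.2  126.4] jaw 1.53 spin -0.002 shift after spin [80.4  1.1  0.1] toolx [-0.001  0.001 -1.   ] j6 -2.1 gap 61.4
```

```bash
python3 -m handwheel '[[[20,2,-1],0],[[20,0,0],0],[[18,0,0],0],[[9,0,0],0],[[5,0,0],0],[[3,0,0],0],[[3,0,0],0],[[2,0,0],0],[[1,0,0],0],[[0,0,0],0]]' 255 35; python3 -m handwheel '[[[0,0,0],0],[[0,0,0],0],[[0,0,0],0],[[0,0,0],0],[[0,0,0],0],[[0,0,0],0],[[-20,0,0],0],[[-35,0,0],0],[[-45,0,0],0],[[-45,0,0],0]]' 0 30; python3 -m handwheel '[[[0,0,-40],0],[[0,0,-40],0],[[0,0,-40],0],[[0,0,-40],0],[[0,0,-30],0],[[0,0,0],0],[[0,0,0],0],[[0,0,0],0],[[0,0,0],0],[[0,0,0],0]]' 0 30
python3 - <<'E'
from h import *
c=manip.camera("top");save(c,"top9.png");W=cloud(c)
T=dict(large=(647.0,-102.0,-.091,37,118),squat=(628,-335.7,-.039,37,68),slim=(643.9,337.2,-.168,29,112),small=(648.2,93.7,-.175,29,62))
for n,(x,y,a,o,h) in T.items():
    u=np.array([np.cos(a),np.sin(a)]);e=np.array([x,y])-o*u
    m=(np.hypot(W[...,0]-e[0],W[...,1]-e[1])<o-2)&(W[...,2]>h-12)
    p=W[m];(cx,cy),r=cv2.minEnclosingCircle(p[:,:2].astype(np.float32));d=np.array([cx,cy])-e
    print(n,"off along",round(d@u,1),"across",round(-u[1]*d[0]+u[0]*d[1],1),"r",round(r,1),"ztop",np.percentile(p[:,2],99).round(1))
for t in("spray_can","grease_tin"):
    for d in manip.cut_out(t,"top")[:1]:
        q=W[d["region"]];q=q[~np.isnan(q[:,0])];q=q[q[:,2]>np.percentile(q[:,2],95)-15];print(t,((np.percentile(q,1,0)+np.percentile(q,99,0))/2).round())
s=manip.read_state();print(s["clock"],s["eef_pos"],s["finger_gap"])
E
```

```text
clock: 30.7
eef_pos: [590.6, -332.4, 46.5]
eef_rot: [-1.1, 1.571, -1.139]
wrist_force: [-0.7, 0.3, -1.7]
finger_gap: 61.7
clock: 31.95
eef_pos: [590.5, -332.3, 194.6]
eef_rot: [-0.528, 1.569, -0.567]
wrist_force: [-0.2, -0.6, 0.5]
finger_gap: 94.1
clock: 33.2
eef_pos: [401.0, -324.9, 191.3]
eef_rot: [2.386, 1.57, 2.347]
wrist_force: [-0.1, -0.0, -0.4]
finger_gap: 93.8
large off along -1.6 across -1.0 r 31.0 ztop 124.8
squat off along 0.3 across 1.9 r 31.2 ztop 75.8
slim off along 2.2 across -2.3 r 24.3 ztop 118.1
small off along -0.3 across 0.1 r 23.8 ztop 68.5
grease_tin [419. 315.  43.]
33.35 [ 400.85614077 -324.99488969  191.3981883 ] 94.23016501230849
```

View pics/top9.png

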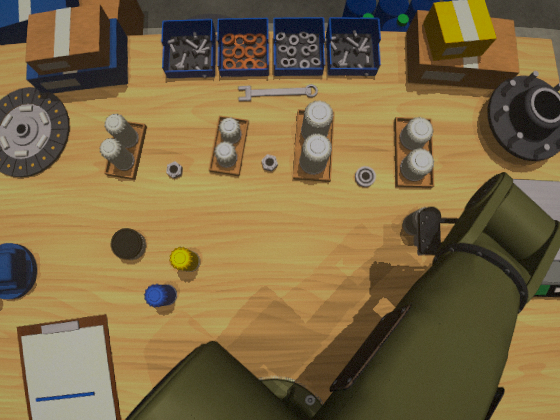

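All four filters stand in their own trays: (110,150), (226,153), (317,148) and (419,162). The arm hides the spray can, so I check it from the side and compare each placed top with its fixed neighbour.

Run:
```python
from h import *
c=manip.camera("side");S=cloud(c)
for d in manip.cut_out("spray_can","side")[:1]:
    q=S[d["region"]];q=q[~np.isnan(q[:,0])];q=q[q[:,2]>np.percentile(q[:,2],95)-15];print("spray now",d["confidence"],((np.percentile(q,1,0)+np.percentile(q,99,0))/2).round(),"was 457 -327")
W=cloud(manip.camera("top"))
for n,x,y,a,o,h in[("large",647.0,-102.0,-.091,37,118),("squat",628,-335.7,-.039,37,68),("slim",643.9,337.2,-.168,29,112),("small",648.2,93.7,-.175,29,62)]:
    u=np.array([np.cos(a),np.sin(a)])
    print(n,"top placed/fixed",[np.nanmedian(W[...,2][np.hypot(W[...,0]-x-k*u[0],W[...,1]-y-k*u[1])<10]).round(1) for k in(-o,o)])
print(manip.read_state()["clock"])
```

```text
spray now 0.92 [ 457. -328.  130.] was 457 -327
large top placed/fixed [np.float64(122.0), np.float64(121.7)]
squat top placed/fixed [np.float64(72.4), np.float64(72.3)]
slim top placed/fixed [np.float64(115.4), np.float64(115.9)]
small top placed/fixed [np.float64(65.4), np.float64(65.9)]
33.5
```

```bash
python3 -c "
from cell import manip
print(manip.sign_off())"
```

```text
the job is handed in; nothing more can be done
None
```

All four white filters are standing in the empty places of their own trays, released, and the job is handed in at about 33.5 s of the 112 s allowed; the hand-in reports no verdict.

- **Position:** the last checks put each filter within about 2.5 mm of the centre of its place, against limits of 14 mm along and 12 mm across.
- **Seating:** each placed filter's top is within 0.5 mm of its fixed neighbour's, so all four sit on the tray floor.
- **Things left alone:** the grease tin measures where it began, and the spray can is within about 1 mm. The arm hid the can from the top camera, so I checked it with the side camera. I did not touch the blue and yellow look-alikes.
- **Disagreement:** the wrist and top cameras differed by up to about 3 mm on the tray positions. That is well inside the limits, so I steered between the two. No check failed.

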